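# Wedge the sprung catch up and draw out the vial tray

## Robot

A 6-joint arm with a two-finger parallel gripper is mounted at the origin on a cart in front of the work surface, level with it; the furniture and walls round the work are solid. World frame = base frame: x ahead of the robot, y to its left, z up, the work surface at z = 0. Lengths are in mm, angles in degrees, forces in N, time in s.
With the tool pointing down it reaches from about 300 to 850 mm from the base axis. Payload 4.2 kg.
Tool frame: the origin (TCP) lies midway between the tips of the shut fingers; the grasp point (between the pads) lies 19 mm behind it; z points along the fingers, y is the line along which they close (so a half turn about z gives the same grasp; the last joint's range is limited). The gripper opens to 91 mm and grips with 3 to 60 N. Pads are 32 mm wide; open, the fingers measure 118 mm over their backs; the gripper's body (76 mm by 178 mm) begins 60 mm behind the grasp point.
Start: joints at [65.317, 18.312, 89.639, -0, 72.044, -1.146], TCP at [229.626, 527.176, 213.976] pointing down, gripper open.
Joint ranges: [-177.97, 177.97], [-48.28, 115.42], [12.27, 149.76], [-77.06, 257.06], [2.81, 150.46], [-146.56, 146.56]. Speed limits (degrees/s): [147.25, 147.25, 180, 180, 180, 180].

## Interface

Orientations are given as [roll, pitch, yaw] about the fixed x, y, z axes, in that order (R = Rz(yaw) Ry(pitch) Rx(roll)).
In Python, from workcell import env gives the robot as it stands.
- The arm moves only by the shell command python3 -m jog 'ROWS' [FORCE]. ROWS is a JSON object of lists of equal length, an entry for each row: "jaw": the finger opening in mm, from 0 to 91.2; "slide": the shift along the tool's x, y, z in units of 30 mm (1.0 is 30 mm), a list of three; "spin": the turn about the tool's z in units of 8 degrees (1.0 is 8 degrees). In form: {"jaw": [jaw, ...], "slide": [[dx, dy, dz], ...], "spin": [spin, ...]}. A call has 1 to 10 rows; each row shifts and turns the commanded pose from where the row before left it, along the tool's axes as they then stand; what a row does not reach is not made up. A row lasts 1/10 s, in which the tool goes at most 50 mm and 8.59 degrees, less where a joint would pass 70% of its speed; a pose out of reach is approached as far as the arm can. A call is refused whole if a number of a shift passes 1 or a number of a turn 1, either way. A call with a gripper value outside its range is refused whole. The fingers move at their own pace and stop on an object; FORCE is the grip in N (left out, the last holds). Time passes only in rows, so rows that do not move let the fingers close. It gives the time, the measured TCP pose, the force, the opening and the grip force at its end, in the units of the state.
- env.state(): the state, without advancing time (a new reading comes with each control period).
- env.grab_frame(name): name is "scene" or "top"; returns the picture (384x512x3 uint8, red, green, blue); there is no depth.
- env.camera_model(name): a dict with "fx", "fy", "cx", "cy" (pixels), "camera_from_world" (4x4, takes a point from world to camera coordinates). Camera axes: x right, y up, looking along -z (the intrinsics and any distortion apply to the point x, -y, -z); pixel columns grow to the right and rows downward; lengths in mm; the calibration is good to about 2 mm. A picture is of the moment at which its call begins. camera_model takes no time and is no camera call.
- env.job_done(): hands the job in; it is judged then, once.
The state is a dict: "time_s": time; "qpos": joint angles; "qvel": joint speeds; "effort": joint torques, N m; "ee_pos": TCP position; "ee_rot": TCP orientation; "force": force on the tool from outside, world axes, zero at the start; "torque": the same for the moment, N m; "gripper_width": finger opening in mm; "gripper_force": force on a finger pad.
Only numpy, scipy, OpenCV 4.12 (cv2) and the standard library are available. Lean on these libraries where they do the work, as an engineer would, in place of code of your own. Each camera call takes 0.05 s, during which the arm holds its last target. There are 200 camera calls.

## Task

The vial tray in the docking station is locked by a sprung catch that drops shut as soon as it is let go. Push the wooden wedge under the catch's upturned tip until the catch stays up on it with your hand off, then draw the tray straight out by its wire loop, keeping it level, until it stands flat on the bench wholly clear of the guide rails. Leave the wedge holding the catch up, and do not disturb the calibration weight and the tweezers.

Things in the scene. Friction and masses are not known exactly. Their poses are not given: they have to be found in the camera images.
- dock: docking station, fixed: white rear housing 34 x 150 x 54 mm and two lipped aluminium guide rails 18 mm high along its x. Origin on the bench midway between the rails; +x to the housing (away from the robot), +y left, z up; the tray comes out along -x. Rails: x -45 to +51 mm, inner faces y +-52, outer +-62. Catch bracket: x +40 to +64, y -96 to -64, 39 mm high
- catch (a joint): lift of the sprung catch, rad, 0 shut to 0.35: a flat steel lever 22 mm wide outside the right (-y) rail, turning about a pin along y at the dock's x +52, z 24 mm; its front end lifts. Spring: 2.5 N down at the front when shut, 4.5 N at 0.14. Shut, its underside is 14 mm above the bench. Resting on the wedge's 30 mm high part it reads about 0.14 or more
- catch_mouth (a point): fixed point, dock frame (-66, -80, 14) mm: middle of the shut catch's underside at the bend where its ski-like tip turns up (tip end at x -86, 34 mm above the bench). The wedge goes in here along the dock's +x, lying on the bench
- wedge: loose plain hardwood wedge 105 x 26 (y) x 30 mm, 60 g, on its base. Origin at the centre of its underside, z up, thin end to +x. Full 30 mm height from x -52.5 to -2.5 mm, then a straight slope to 6 mm high at x +52.5. To hold safely its full-height part must reach some 10 mm behind the catch's bend, where friction keeps it; pushing in takes about 8 N
- wedge_tip (a point): middle of the bottom edge of the wedge's thin end
- tray: loose vial tray, about 0.4 kg, on the bench between the rails: aluminium base plate 90 (x) x 98 (y) x 11 mm, white rack block on it up to 37 mm with four capped vials clipped fast in it (tops at 65 mm), wire loop in front. Origin at the centre of its underside, axes as the dock's; home at the dock's origin. The rails' lips keep it from being lifted
- loop (a point): middle of the front bar of the tray's pull loop, 22 mm above the tray's underside, 95 mm in front of its centre (-x). The bar is 8 mm round steel along y; the opening behind it, free from above, is 46 mm wide (y) and 46 mm deep (x) to the plate's edge: it takes closed fingertips, or the bar can be pinched
- weight: loose cylindrical calibration weight with knob, 30 mm across, 48 mm tall; a bystander; origin at the centre of its underside
- tweezers: loose steel tweezers lying flat to the right of the dock, 119 mm long, 15 mm wide, 9 mm high; a bystander; origin under its centre
- catch_tooth (a point): foot of the catch's tooth, dock frame (-52, -44, 3) mm when shut, moves with the catch. The tooth (12 mm wide in y, 10 mm in x) stands 2 mm in front of the tray's base plate and blocks it; above 0.09 rad of lift it clears the plate

How it is judged:
By the outcome, as a careful person would: the job done as asked, in the order asked, and still so for the second after the job is handed in, with the robot touching nothing.
It also fails if it takes over 72 s, if anything falls off the work surface, if the arm or the gripper's body presses on something with over 40 N, if the wrist force passes 120 N, or if a joint passes its speed limit or range.

## Working session

There is one attempt and no reset: what is moved stays moved. The work goes in short steps, Python scripts to look and compute and a shell command to move; the robot and the scene stay as the last step left them, time stands still between calls to the robot, and variables do not carry over. Pictures are saved under pics/ and viewed, at most 10 in all, crops included, and the job is handed in when it is done.

```bash
mkdir -p pics; python3 - <<'E'
from workcell import env
import cv2
for n in("scene","top"):
    cv2.imwrite(f"pics/{n}0.png",cv2.resize(env.grab_frame(n)[:,:,::-1],(800,600),interpolation=cv2.INTER_CUBIC))
    m=env.camera_model(n);print(m)
print(env.state())
E
```

```text
{'fx': 473.76690189925455, 'fy': 473.76690189925455, 'cx': 257.31501516663957, 'cy': 186.46953184110743, 'camera_from_world': array([[ 6.03225820e-01, -7.97309202e-01, -2.04119056e-02,
        -4.17384983e+02],
       [ 3.75397697e-01,  2.61250740e-01,  8.89283206e-01,
        -2.47265188e+02],
       [-7.03701058e-01, -5.44101174e-01,  4.56901231e-01,
        -7.03478195e+02],
       [ 0.00000000e+00,  0.00000000e+00,  0.00000000e+00,
         1.00000000e+00]])}
{'fx': 489.7421639964452, 'fy': 489.7421639964452, 'cx': 263.4388086899996, 'cy': 180.47644590551496, 'camera_from_world': array([[ 1.39943345e-02, -9.99842310e-01,  1.09322351e-02,
        -1.02077669e+02],
       [ 9.95864353e-01,  1.49185511e-02,  8.96193428e-02,
        -5.69538642e+02],
       [-8.97683039e-02,  9.63286016e-03,  9.95916091e-01,
        -1.23063601e+03],
       [ 0.00000000e+00,  0.00000000e+00,  0.00000000e+00,
         1.00000000e+00]])}
{'time_s': 0.1, 'qpos': array([ 6.53179443e+01,  1.83478412e+01,  8.96987559e+01,  3.69562054e-04,
        7.20438602e+01, -1.14392537e+00]), 'qvel': array([-0.08765444, -0.04258762, -0.11917319, -0.03019272, -0.10327898,
        0.02754491]), 'effort': array([ 7.52868600e-04, -4.13332558e+01, -2.32507360e+01,  7.27550103e-02,
        4.22957540e-02, -7.57035787e-05]), 'ee_pos': array([229.4243855 , 526.76056642, 213.21019847]), 'ee_rot': array([-1.79909568e+02, -2.15719592e-03,  1.56461754e+02]), 'force': array([0.60903452, 0.4040488 , 0.06471731]), 'torque': array([ 0.01057304,  0.00017982, -0.04235899]), 'gripper_force': 0.0, 'gripper_width': 91.39221828008318}
```

View pics/scene0.png

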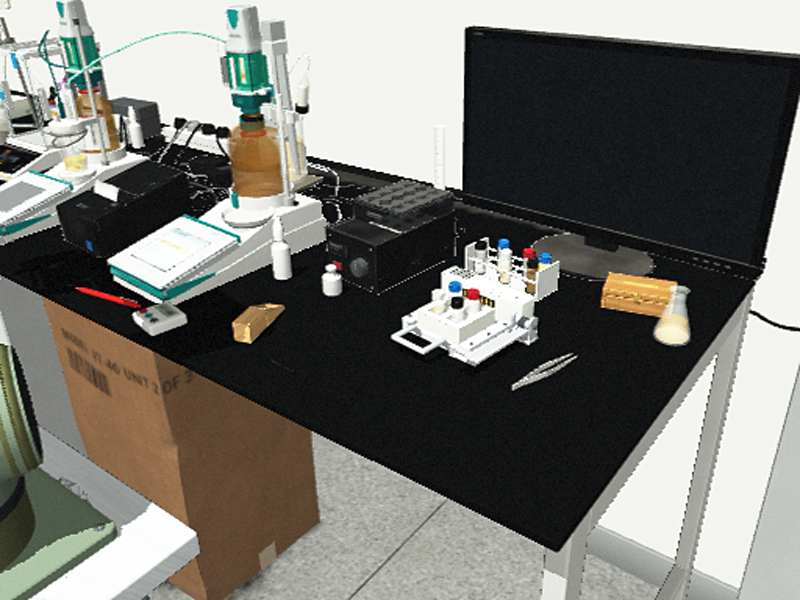

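View pics/top0.png

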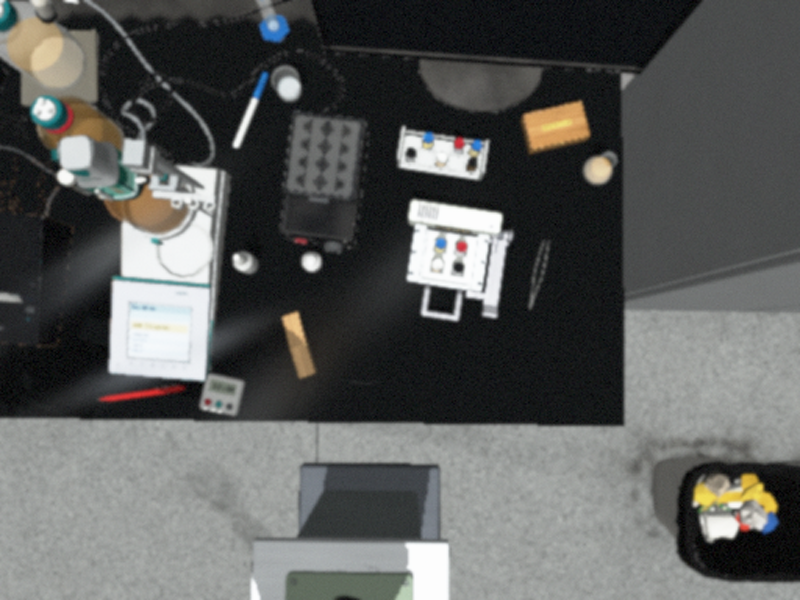

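The scene view shows the wedge at (258,322), the dock at (480,310), the weight at (332,280) and the tweezers at (545,370). In the top view they are at (298,345), (455,260), (312,261) and (539,273). I'll enlarge the top view next.

```bash
python3 - <<'E'
import cv2
from workcell import env
t=env.grab_frame("top")[:,:,::-1]
s=env.grab_frame("scene")[:,:,::-1]
a=cv2.resize(t[120:210,250:370],None,fx=6.6667,fy=6.6667,interpolation=cv2.INTER_CUBIC)
cv2.imwrite("pics/dock.png",a)
b=cv2.resize(t[190:250,170:250],None,fx=5,fy=5,interpolation=cv2.INTER_CUBIC)
c=cv2.resize(s[180:240,140:220],None,fx=5,fy=5,interpolation=cv2.INTER_CUBIC)
d=cv2.resize(s[170:245,240:380],None,fx=5.714,fy=5.714,interpolation=cv2.INTER_CUBIC)[:300,:800]
import numpy as np
cv2.imwrite("pics/wedge.png",np.hstack([b,c]))
E
```

```text
(no output)
```

View pics/dock.png

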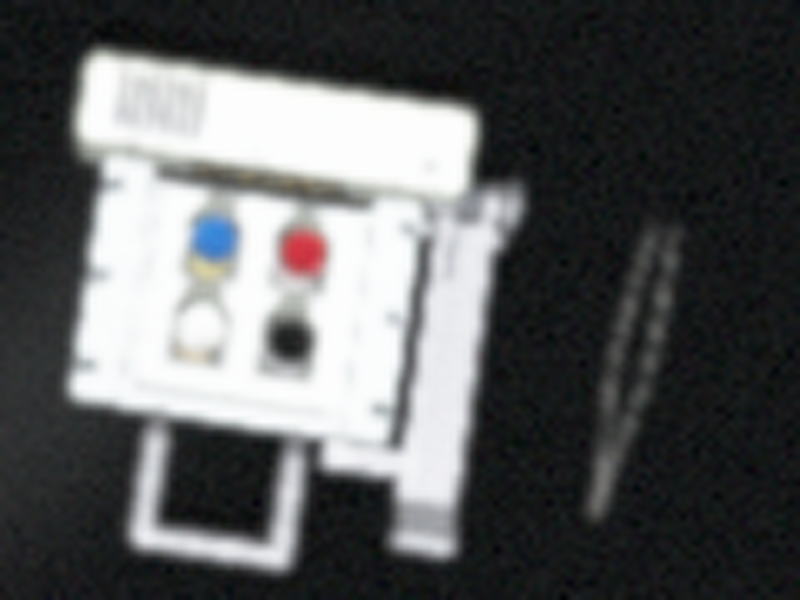

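View pics/wedge.png

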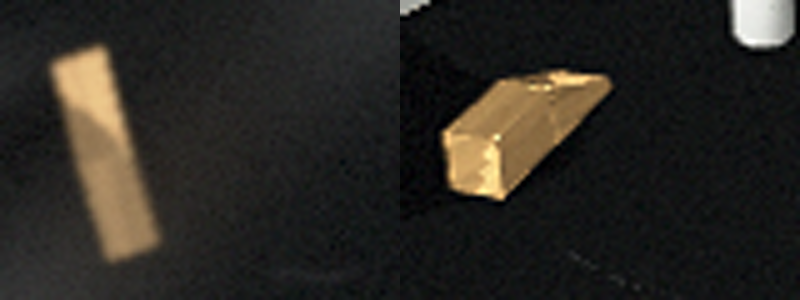

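The dock crop shows the loop bar centred near (213,549), the catch tip end from (390,548) to (457,555), the left rail's front corner at (68,400), and the housing's back corners at (88,50) and (478,108). In the wedge crop the thin end points away from the robot, with corners (52,65) and (104,47). The thick end's corners are (108,262) and (160,242).

```bash
cat > h.py <<'E'
import numpy as np
from workcell import env
from scipy.optimize import least_squares
def proj(n,P):
    m=env.camera_model(n);T=m["camera_from_world"]
    c=np.atleast_2d(P)@T[:3,:3].T+T[:3,3]
    return np.c_[m["cx"]+m["fx"]*c[:,0]/-c[:,2], m["cy"]-m["fy"]*c[:,1]/-c[:,2]]
def tw(p,L):
    L=np.atleast_2d(np.array(L,float));c,s=np.cos(p[2]),np.sin(p[2])
    return np.c_[p[0]+c*L[:,0]-s*L[:,1],p[1]+s*L[:,0]+c*L[:,1],L[:,2]]
def fit(obs,p0):
    # obs: (cam,[local],[pix])
    def r(p): return np.concatenate([(proj(n,tw(p,[l]))[0]-np.array(q)) for n,l,q in obs])
    s=least_squares(r,p0,loss="soft_l1");return s.x,r(s.x).reshape(-1,2)
E
python3 - <<'E'
from h import *
d=lambda u,v:(250+(u-3)/6.6667,120+(v-3)/6.6667)
t=lambda u,v:(170+(u-2)/5,190+(v-2)/5); s=lambda u,v:(140+(u-402)/5,180+(v-2)/5)
W=[("top",(52.5,13,6),t(52,65)),("top",(52.5,-13,6),t(104,47)),("top",(-52.5,13,30),t(108,262)),("top",(-52.5,-13,30),t(160,242)),
("scene",(-52.5,13,30),s(445,133)),("scene",(-52.5,-13,30),s(500,140)),("scene",(-52.5,-13,0),s(500,198)),("scene",(52.5,-13,6),s(610,82))]
D=[("top",(85,75,54),d(88,49)),("top",(85,-75,54),d(480,107)),("top",(51,-75,54),d(470,195)),("top",(51,75,54),d(76,155)),
("top",(-95,0,22),d(213,549)),("top",(-86,-69,34),d(390,548)),("top",(-86,-91,34),d(457,555)),("top",(-45,62,18),d(68,400))]
for o in(W,D):
    p,r=fit(o,[560,0,0]);print(p[:2].round(1),np.degrees(p[2]).round(2));print(r.round(2).tolist())
    P=p
for l in [(-95,0,22),(-66,-80,14),(-86,-80,34),(-52,-44,3),(40,-80,39)]: print(l,tw(P,[l]).round(1))
for n,q in(("top",(312,261)),): 
    print("weight",fit([("top",(0,0,44),(q[0]*.64-.18,q[1]*.64-.18))],[560,0,0])[0][:2])
E
```

```text
[467.5  90.6] -700.74
[[0.48, -0.3], [-0.34, 0.14], [0.37, -0.69], [-0.22, 0.03], [-0.45, 0.08], [-0.74, 0.3], [0.85, 0.64], [-0.16, -0.55]]
[ 610.6 -153.2] 2152.59
[[-0.03, 0.07], [-0.22, -0.16], [-0.5, -0.21], [-0.15, -2.7], [0.01, 0.19], [1.04, 0.51], [-0.45, 0.7], [0.63, 0.02]]
(-95, 0, 22) [[ 516.4 -141.    22. ]]
(-66, -80, 14) [[ 534.8 -224.1   14. ]]
(-86, -80, 34) [[ 515.  -221.5   34. ]]
(-52, -44, 3) [[ 553.3 -190.2    3. ]]
(40, -80, 39) [[ 639.9 -237.7   39. ]]
weight [601.53793903  68.7417476 ]
```

```bash
cat >> h.py <<'E'
def go(x,y,z,yaw):
    s=env.state();p=s["ee_pos"];w=np.radians(s["ee_rot"][2]);dx,dy,dz=np.array([x,y,z])-p
    dyw=(yaw-s["ee_rot"][2]+180)%360-180
    wt=np.radians(yaw)
    for nm,a in(("now-axes",w),("after-spin axes",wt)):
        print(nm,np.round([(np.cos(a)*dx+np.sin(a)*dy)/30,(np.sin(a)*dx-np.cos(a)*dy)/30,-dz/30],3),"spin",round(-dyw/8,3))
def st():
    s=env.state();print(round(s["time_s"],2),s["ee_pos"].round(1),s["ee_rot"].round(2),s["force"].round(1),round(s["gripper_width"],1),round(s["gripper_force"],1))
E
python3 -m jog '{"jaw":[80,80,80,80,80,80,80,80,80,80],"slide":[[0,0,0],[0,0,0],[0,0,0],[0,0,0],[0,0,0],[0,0,0],[0,-1,0],[0,-1,0],[0,-1,0],[0,-1,0]],"spin":[-0.9,-0.9,-0.9,-0.9,-0.9,-0.85,0,0,0,0]}' 
python3 -c "
from h import *
go(433.5,78.7,120,199.26)"
```

```text
time_s: 1.2
ee_pos: [269.3, 412.7, 213.7]
ee_rot: [-180.0, -0.0, -160.7]
force: [0.3, -0.4, -0.8]
gripper_width: 80.1
gripper_force: 0.0
now-axes [ -1.487 -12.316   3.125] spin 0.004
after-spin axes [ -1.494 -12.315   3.125] spin 0.004
```

```bash
python3 -m jog '{"jaw":[80,80,80,80,80,80,80,80,80,80],"slide":[[-0.15,-1,0.3],[-0.15,-1,0.3],[-0.15,-1,0.3],[-0.15,-1,0.3],[-0.15,-1,0.3],[-0.15,-1,0.3],[-0.15,-1,0.3],[-0.15,-1,0.3],[-0.15,-1,0.3],[-0.15,-1,0.3]],"spin":[0,0,0,0,0,0,0,0,0,0]}' 
python3 -m jog '{"jaw":[70,70,70,70],"slide":[[0,-0.8,0],[0,-0.8,0],[0,-0.7,0],[0,0,0]],"spin":[0,0,0,0]}' >/dev/null
python3 -c "
from h import *
go(433.5,78.7,4,199.26);st()"
```

```text
time_s: 2.2
ee_pos: [411.1, 144.4, 123.6]
ee_rot: [180.0, 0.0, -160.7]
force: [0.0, 0.3, -0.0]
gripper_width: 80.0
gripper_force: 0.0
now-axes [0.018 0.004 3.997] spin -0.021
after-spin axes [0.018 0.004 3.997] spin -0.021
2.6 [434.1  78.8 123.9] [-1.7998e+02  1.0000e-02 -1.6091e+02] [-0.3  0.6  0.6] 69.9 0.0
```

```bash
python3 -m jog '{"jaw":[60,60,60,60,60,60,60],"slide":[[0,0,0.8],[0,0,0.8],[0,0,0.8],[0,0,0.7],[0,0,0.5],[0,0,0.4],[0,0,0]],"spin":[0,0,0,0,0,0,0]}' 
python3 -m jog '{"jaw":[40,30,20,15,15,15,15],"slide":[[0,0,0],[0,0,0],[0,0,0],[0,0,0],[0,0,0],[0,0,0],[0,0,0]],"spin":[0,0,0,0,0,0,0]}' 30
python3 -c "
import cv2
from h import *
st()
cv2.imwrite('pics/g.png',cv2.resize(env.grab_frame('scene')[150:270,100:260][:,:,::-1],(800,600),interpolation=cv2.INTER_CUBIC))"
```

```text
time_s: 3.3
ee_pos: [432.0, 81.0, 2.7]
ee_rot: [179.9, -0.2, -160.7]
force: [0.4, -0.3, 0.3]
gripper_width: 60.5
gripper_force: 0.0
time_s: 4.0
ee_pos: [433.7, 80.5, 4.4]
ee_rot: [180.0, 0.0, -160.7]
force: [-0.7, 0.1, 6.3]
gripper_width: 25.9
gripper_force: 30.0
4.0 [433.7  80.5   4.4] [ 1.8000e+02  4.0000e-02 -1.6074e+02] [-0.7  0.1  6.3] 25.9 30.0
```

View pics/g.png

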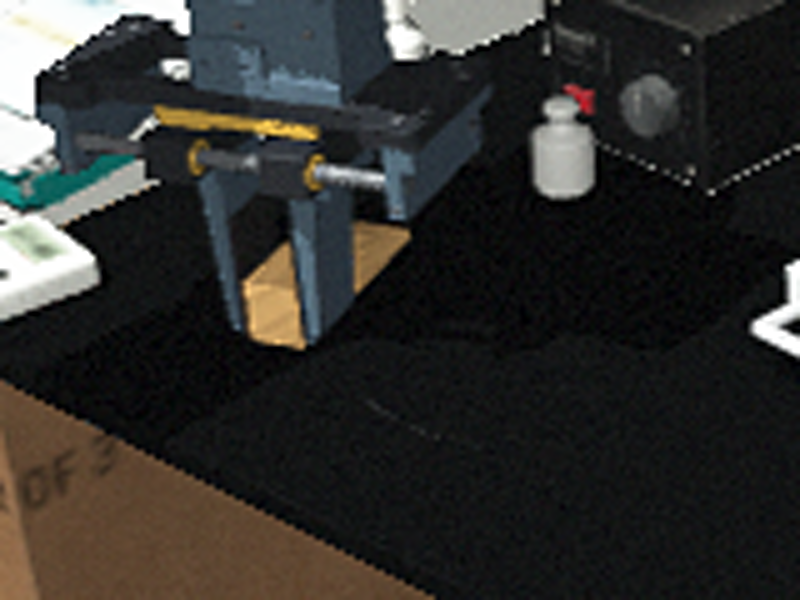

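The wedge is gripped square at its thick end: the jaw reads 25.9 mm and the fingers sit at (325,300) in the crop. Next I lift it, turn it to the dock's heading and carry it across.

```bash
python3 -m jog '{"jaw":[15,15,15,15,15,15,15],"slide":[[0,0,-0.5],[0,0,-0.8],[0,0,-0.8],[0,0,0],[0,0,0],[0,0,0],[0,0,0]],"spin":[0,0,0.8,0.8,0.9,0.83,0]}' 
python3 -c "
from h import *
P=[610.6,-153.2,np.radians(-7.41)]
t=tw(P,[(-184.5,-80,0)])[0];print(t)
go(t[0],t[1],45,172.59);st()"
```

```text
time_s: 4.75
ee_pos: [433.2, 80.3, 66.8]
ee_rot: [-180.0, -0.0, 172.6]
force: [0.1, 0.1, -0.5]
gripper_width: 26.1
gripper_force: 30.0
[ 417.32332681 -208.73717312    0.        ]
now-axes [-0.712 -9.623  0.725] spin 0.005
after-spin axes [-0.719 -9.623  0.725] spin 0.005
4.75 [433.2  80.3  66.8] [-1.8000e+02 -3.0000e-02  1.7263e+02] [ 0.1  0.1 -0.5] 26.1 30.0
```

```bash
python3 -m jog '{"jaw":[15,15,15,15,15,15,15,15,15,15],"slide":[[-0.1,-1,0],[-0.1,-1,0],[-0.1,-1,0],[-0.1,-1,0],[-0.1,-1,0],[-0.1,-1,0],[-0.1,-1,0],[0,-1,0],[0,-1,0],[0,-0.62,0.3]],"spin":[0,0,0,0,0,0,0,0,0,0]}' 
python3 -m jog '{"jaw":[15,15,15],"slide":[[0,0,0.4],[0,0,0.3],[0,0,0]],"spin":[0,0,0]}' 
python3 - <<'E'
from h import *
import cv2
P=[610.6,-153.2,np.radians(-7.41)]
t=tw(P,[(-184.5,-80,0)])[0]
go(t[0],t[1],4.5,172.59);st()
a=cv2.resize(env.grab_frame('top')[150:240,250:350][:,:,::-1],None,fx=6,fy=6,interpolation=cv2.INTER_CUBIC)
b=cv2.resize(env.grab_frame('scene')[170:270,230:360][:,:,::-1],(702,540),interpolation=cv2.INTER_CUBIC)
cv2.imwrite('pics/c.png',np.vstack([a,])); cv2.imwrite('pics/c2.png',b)
E
```

```text
time_s: 5.75
ee_pos: [417.7, -210.8, 58.4]
ee_rot: [-179.9, 0.1, 172.7]
force: [-0.1, -0.1, -0.7]
gripper_width: 25.7
gripper_force: 30.0
time_s: 6.05
ee_pos: [416.1, -207.8, 35.6]
ee_rot: [179.9, -0.2, 172.7]
force: [-0.2, 0.7, -0.0]
gripper_width: 26.1
gripper_force: 30.0
now-axes [-0.045 -0.025  1.038] spin 0.014
after-spin axes [-0.045 -0.025  1.038] spin 0.014
6.05 [ 416.1 -207.8   35.6] [179.92  -0.18 172.7 ] [-0.2  0.7 -0. ] 26.1 30.0
```

View pics/c2.png

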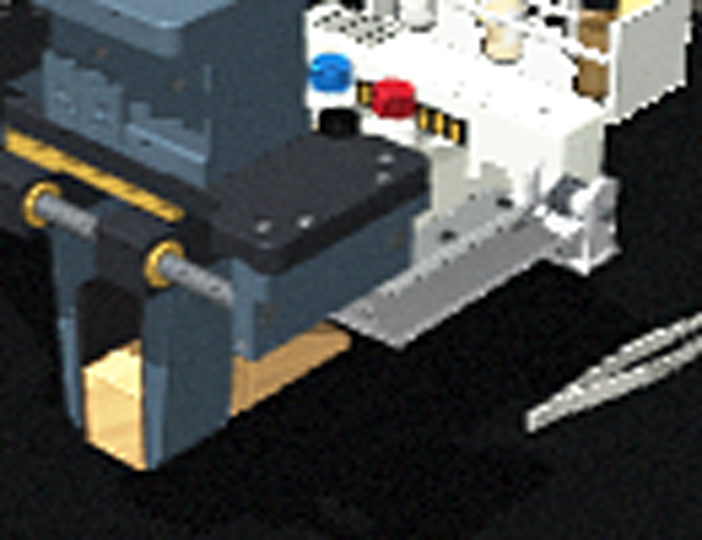

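The wedge is held level in line with the catch; its thin end at (345,340) is just short of the catch tip at (400,345). I'll lower it and start pushing.

```bash
python3 -m jog '{"jaw":[15,15,15,15,15,15],"slide":[[0,0,0.4],[0,0,0.3],[0,0,0.2],[0,0,0.08],[0,0,0.03],[0,0,0]],"spin":[0,0,0,0,0,0]}' 
python3 -m jog '{"jaw":[15,15,15,15,15,15],"slide":[[-0.2,0,0],[-0.2,0,0],[-0.2,0,0],[-0.2,0,0],[-0.2,0,0],[0,0,0]],"spin":[0,0,0,0,0,0]}' 
python3 - <<'E'
from h import *
import cv2
P=[610.6,-153.2,np.radians(-7.41)]
t=tw(P,[(-84,-80,0)])[0]
go(t[0],t[1],4.5,172.59);st()
E
```

```text
time_s: 6.75
ee_pos: [417.4, -208.5, 6.7]
ee_rot: [-180.0, 0.0, 172.6]
force: [-0.3, 0.0, -1.0]
gripper_width: 25.7
gripper_force: 30.0
time_s: 7.35
ee_pos: [448.2, -212.7, 6.7]
ee_rot: [-180.0, 0.1, 172.6]
force: [-0.2, -0.7, 0.4]
gripper_width: 26.2
gripper_force: 30.0
now-axes [-2.313 -0.005  0.073] spin 0.007
after-spin axes [-2.313 -0.003  0.073] spin 0.007
7.35 [ 448.2 -212.7    6.7] [-1.7998e+02  7.0000e-02  1.7264e+02] [-0.2 -0.7  0.4] 26.2 30.0
```

```bash
python3 -m jog '{"jaw":[15,15,15,15,15,15,15,15,15,15],"slide":[[0,0,0.06],[-0.15,0,0],[-0.15,0,0],[-0.15,0,0],[-0.15,0,0],[-0.15,0,0],[-0.15,0,0],[-0.15,0,0],[-0.15,0,0],[0,0,0]],"spin":[0,0,0,0,0,0,0,0,0,0]}' 40
python3 -m jog '{"jaw":[15,15,15,15,15,15,15,15,15,15],"slide":[[-0.12,0,0],[-0.12,0,0],[-0.12,0,0],[-0.12,0,0],[-0.12,0,0],[-0.12,0,0],[-0.12,0,0],[-0.12,0,0],[-0.12,0,0],[0,0,0]],"spin":[0,0,0,0,0,0,0,0,0,0]}' 
python3 - <<'E'
from h import *
import cv2
P=[610.6,-153.2,np.radians(-7.41)]
t=tw(P,[(-84,-80,0)])[0]
go(t[0],t[1],4.5,172.59);st()
b=cv2.resize(env.grab_frame('scene')[170:270,250:380][:,:,::-1],(702,540),interpolation=cv2.INTER_CUBIC)
cv2.imwrite('pics/d.png',b)
E
```

```text
time_s: 8.35
ee_pos: [479.2, -215.7, 4.4]
ee_rot: [179.9, -0.5, 172.7]
force: [-8.8, 1.7, 5.7]
gripper_width: 26.0
gripper_force: 40.0
time_s: 9.35
ee_pos: [511.3, -219.9, 4.4]
ee_rot: [179.9, -0.5, 172.7]
force: [-8.2, 0.5, 6.4]
gripper_width: 25.8
gripper_force: 40.0
now-axes [-0.196 -0.034 -0.004] spin 0.009
after-spin axes [-0.196 -0.033 -0.004] spin 0.009
9.35 [ 511.3 -219.9    4.4] [179.9   -0.48 172.66] [-8.2  0.5  6.4] 25.8 40.0
```

View pics/d.png

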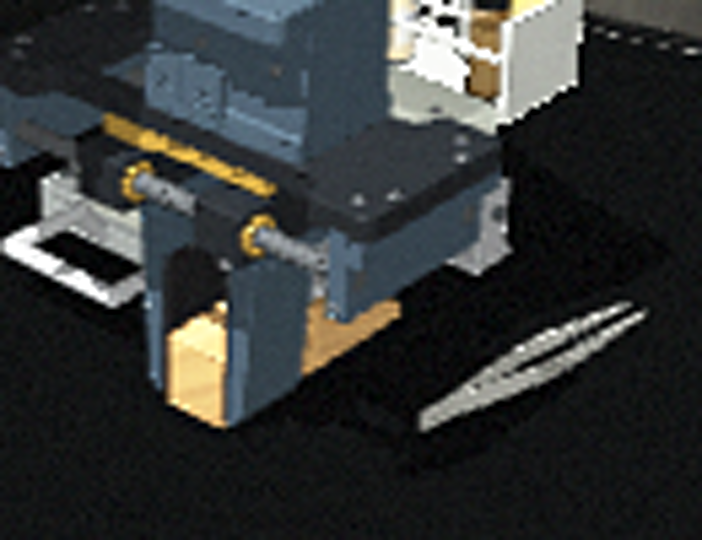

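The wedge has kept its place in the grip, with its rear face at (195,375) level with the finger edges. It's sliding in under the catch and clear of the tweezers.

```bash
for i in 1; do python3 -m jog '{"jaw":[15,15,15],"slide":[[-0.1,0,0],[-0.1,0,0],[0,0,0]],"spin":[0,0,0]}'; python3 -m jog '{"jaw":[15,15,15],"slide":[[-0.1,0,0],[-0.1,0,0],[0,0,0]],"spin":[0,0,0]}'; done
python3 - <<'E'
from h import *
P=[610.6,-153.2,np.radians(-7.41)]
t=tw(P,[(-84,-80,0)])[0]
go(t[0],t[1],4.5,172.59)
E
```

```text
time_s: 9.7
ee_pos: [516.8, -220.6, 4.3]
ee_rot: [179.9, -0.5, 172.7]
force: [-8.9, 1.7, 5.6]
gripper_width: 25.9
gripper_force: 40.0
time_s: 10.0
ee_pos: [522.4, -221.3, 4.3]
ee_rot: [179.9, -0.6, 172.7]
force: [-10.0, 1.7, 6.3]
gripper_width: 25.6
gripper_force: 40.0
now-axes [ 0.179 -0.035 -0.005] spin 0.009
after-spin axes [ 0.178 -0.035 -0.005] spin 0.009
```

```bash
python3 -m jog '{"jaw":[28,32,36,36,36,36,36,36,36,36],"slide":[[0,0,0],[0,0,0],[0,0,0],[0,0,0],[0,0,-0.5],[0,0,-0.9],[0,0,-0.9],[0,0,-0.9],[0,0,-0.9],[0.9,0.9,-0.4]],"spin":[0,0,0,0,0,0,0,0,0,0]}'
python3 -m jog '{"jaw":[36,36,36],"slide":[[0.9,0.9,0],[0.9,0.9,0],[0,0,0]],"spin":[0,0,0]}'
python3 - <<'E'
from h import *
import cv2
a=cv2.resize(env.grab_frame('top')[125:215,260:340][:,:,::-1],(400,450),interpolation=cv2.INTER_CUBIC)
b=cv2.resize(env.grab_frame('scene')[175:250,290:356][:,:,::-1],(396,450),interpolation=cv2.INTER_CUBIC)
cv2.imwrite('pics/e.png',np.hstack([a,b]));st()
E
```

```text
time_s: 11.0
ee_pos: [507.6, -195.2, 142.7]
ee_rot: [-179.8, 0.5, 172.5]
force: [0.3, 1.3, 0.5]
gripper_width: 36.1
gripper_force: 0.0
time_s: 11.3
ee_pos: [453.3, -129.0, 139.8]
ee_rot: [179.9, -0.2, 172.7]
force: [1.0, -0.1, 0.1]
gripper_width: 36.1
gripper_force: 0.0
11.4 [ 457.1 -131.8  140.3] [-1.7997e+02  1.0000e-01  1.7269e+02] [ 1.1 -0.6 -0.1] 36.2 0.0
```

View pics/e.png

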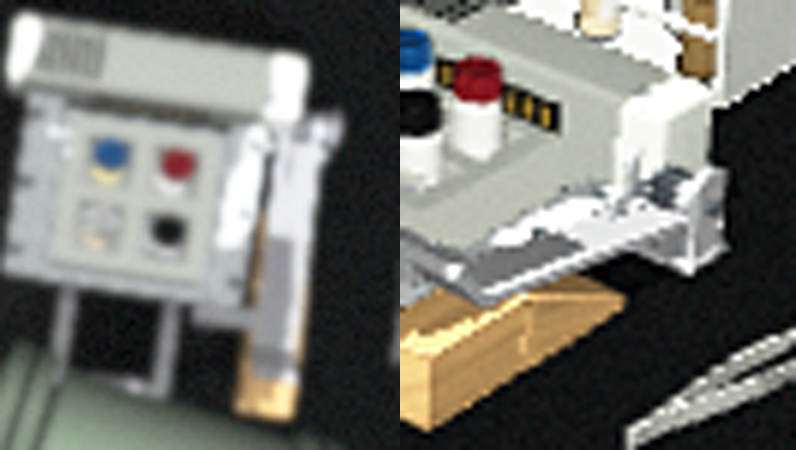

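The hand is off and the catch is resting up on the wedge's full-height part. In the scene half the crest at (525,297) is well past the bend at (485,303). I'll check that with numbers and plan to hook the loop.

```bash
python3 - <<'E'
from h import *
P=[610.6,-153.2,np.radians(-7.41)]
for n,l,q in(("rear-bot",(-52.5,-13,0),(290+30/6-.4,175+430/6-.4)),("crest",(-2.5,-13,30),(290+125/6-.4,175+297/6-.4)),("thin",(52.5,-13,6),(290+225/6-.4,175+297/6-.4))):
    f=lambda v:proj("scene",tw(P,[(v[0],v[1],l[2])]))[0]-np.array(q)
    v=least_squares(f,[-80,-90]).x;print(n,(v-np.array(l[:2])).round(1))
t=tw(P,[(-68,0,0)])[0];print(t)
go(t[0],t[1],60,172.59);st()
E
```

```text
rear-bot [-40.5 -79. ]
crest [-43.3 -79.6]
thin [-43.9 -81.4]
[ 543.16789056 -144.43013018    0.        ]
now-axes [-2.898 -0.053  2.677] spin 0.013
after-spin axes [-2.898 -0.048  2.677] spin 0.013
11.4 [ 457.1 -131.8  140.3] [-1.7997e+02  1.0000e-01  1.7269e+02] [ 1.1 -0.6 -0.1] 36.2 0.0
```

```bash
python3 -m jog '{"jaw":[20,10,0,0,0,0,0,0,0,0],"slide":[[-0.8,0,0],[-0.8,0,0],[-0.8,-0.05,0],[-0.5,0,0],[0,0,0.6],[0,0,0.8],[0,0,0.8],[0,0,0.5],[0,0,0],[0,0,0]],"spin":[0,0,0,0,0,0,0,0,0,0]}' 10
python3 - <<'E'
from h import *
import cv2
P=[610.6,-153.2,np.radians(-7.41)]
t=tw(P,[(-68,0,0)])[0]
go(t[0],t[1],9,172.59)
b=cv2.resize(env.grab_frame('scene')[165:255,240:360][:,:,::-1],(720,540),interpolation=cv2.INTER_CUBIC)
cv2.imwrite('pics/f.png',b)
E
```

```text
time_s: 12.4
ee_pos: [543.9, -145.4, 58.8]
ee_rot: [-180.0, 0.0, 172.6]
force: [-0.5, -0.6, 0.2]
gripper_width: 0.4
gripper_force: 0.0
now-axes [0.028 0.03  1.66 ] spin 0.0
after-spin axes [0.028 0.03  1.66 ] spin 0.0
```

View pics/f.png

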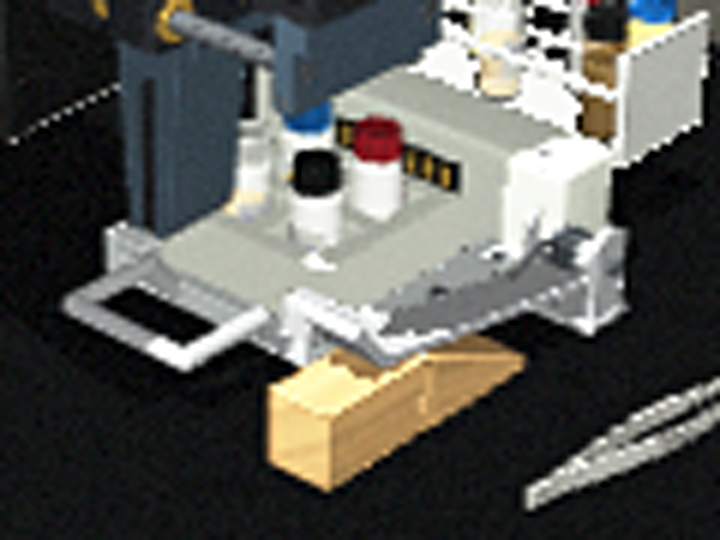

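```bash
python3 - <<'E'
from h import *
P=[610.6,-153.2,np.radians(-7.41)]
for l in [(-68,0,58.8),(-84,13,58.8),(-84,-13,58.8),(-52,-13,58.8),(-95,0,22),(-45,-23,8),(-95,27,22),(-95,-27,22)]:
    q=proj("scene",tw(P,[l]))[0];print(l,((q-[240,165]+.4)*6).round(0))
E
```

```text
(-68, 0, 58.8) [177. 215.]
(-84, 13, 58.8) [117. 219.]
(-84, -13, 58.8) [172. 244.]
(-52, -13, 58.8) [236. 210.]
(-95, 0, 22) [124. 336.]
(-45, -23, 8) [270. 339.]
(-95, 27, 22) [ 69. 309.]
(-95, -27, 22) [181. 364.]
```

The projection matches the picture: the fingertip corners fall at (172,244) and (236,210), centred over the loop opening. The catch is still up. Now I'll go down and pull.

```bash
python3 -m jog '{"jaw":[0,0,0,0,0,0,0],"slide":[[0,0,0.4],[0,0,0.4],[0,0,0.4],[0,0,0.3],[0,0,0.16],[0,0,0],[0,0,0]],"spin":[0,0,0,0,0,0,0]}'
python3 -m jog '{"jaw":[0,0,0,0,0,0,0,0,0,0],"slide":[[0.1,0,0],[0.1,0,0],[0.1,0,0],[0.1,0,0],[0.1,0,0],[0.1,0,0],[0.1,0,0],[0.1,0,0],[0.1,0,0],[0,0,0]],"spin":[0,0,0,0,0,0,0,0,0,0]}'
```

```text
time_s: 13.15
ee_pos: [543.0, -144.6, 9.1]
ee_rot: [180.0, 0.0, 172.6]
force: [0.1, 0.1, 0.6]
gripper_width: 0.7
gripper_force: 0.0
time_s: 14.15
ee_pos: [515.5, -141.0, 9.1]
ee_rot: [180.0, -0.0, 172.6]
force: [3.5, 0.1, 2.5]
gripper_width: 0.7
gripper_force: 1.6
```

```bash
python3 -m jog '{"jaw":[0,0,0,0,0,0,0,0,0,0],"slide":[[0.15,0,0],[0.15,0,0],[0.15,0,0],[0.15,0,0],[0.15,0,0],[0.15,0,0],[0.15,0,0],[0.15,0,0],[0.15,0,0],[0.15,0,0]],"spin":[0,0,0,0,0,0,0,0,0,0]}'
python3 -m jog '{"jaw":[0,0,0,0,0,0,0,0,0,0],"slide":[[0.15,0,0],[0.15,0,0],[0.15,0,0],[0.15,0,0],[0.15,0,0],[0.15,0,0],[0.15,0,0],[0.15,0,0],[0.15,0,0],[0.1,0,0]],"spin":[0,0,0,0,0,0,0,0,0,0]}'
python3 -m jog '{"jaw":[0,0,0,0,0,0,0,0,0,0],"slide":[[0.1,0,0],[0.05,0,0],[0.03,0,0],[0,0,0],[-0.1,0,0],[-0.1,0,0],[0,0,-0.3],[0,0,-0.8],[0,0,-0.9],[0,0,-1]],"spin":[0,0,0,0,0,0,0,0,0,0]}'
python3 -m jog '{"jaw":[0,0,0,0,0,0,0,0],"slide":[[0,1,-0.8],[0,1,-0.5],[0,1,0],[0,1,0],[0,1,0],[0,1,0],[0,1,0],[0,0,0]],"spin":[0,0,0,0,0,0,0,0]}'
python3 - <<'E'
from h import *
import cv2
a=cv2.resize(env.grab_frame('top')[120:240,250:340][:,:,::-1],(375,500),interpolation=cv2.INTER_CUBIC)
b=cv2.resize(env.grab_frame('scene')[155:265,230:320+22][:,:,::-1],(425,417),interpolation=cv2.INTER_CUBIC)
b=cv2.copyMakeBorder(b,0,83,0,0,cv2.BORDER_CONSTANT)
cv2.imwrite('pics/z.png',np.hstack([a,b]));st()
E
```

```text
time_s: 15.15
ee_pos: [471.1, -135.3, 9.0]
ee_rot: [180.0, -0.0, 172.6]
force: [4.0, -0.8, 1.8]
gripper_width: 0.6
gripper_force: 1.9
time_s: 16.15
ee_pos: [427.7, -129.7, 9.0]
ee_rot: [180.0, -0.0, 172.6]
force: [3.5, 0.2, 2.7]
gripper_width: 0.2
gripper_force: 1.9
time_s: 17.15
ee_pos: [427.6, -129.5, 99.8]
ee_rot: [180.0, -0.2, 172.6]
force: [0.1, 0.1, 0.7]
gripper_width: 0.8
gripper_force: 0.0
time_s: 17.95
ee_pos: [455.6, 80.9, 138.3]
ee_rot: [180.0, -0.0, 172.8]
force: [-0.1, -0.6, 0.0]
gripper_width: 0.8
gripper_force: 0.0
18.05 [455.1  78.6 138.1] [-1.7996e+02 -7.0000e-02  1.7273e+02] [-0.1 -0.6  0.9] 0.6 0.0
```

View pics/z.png

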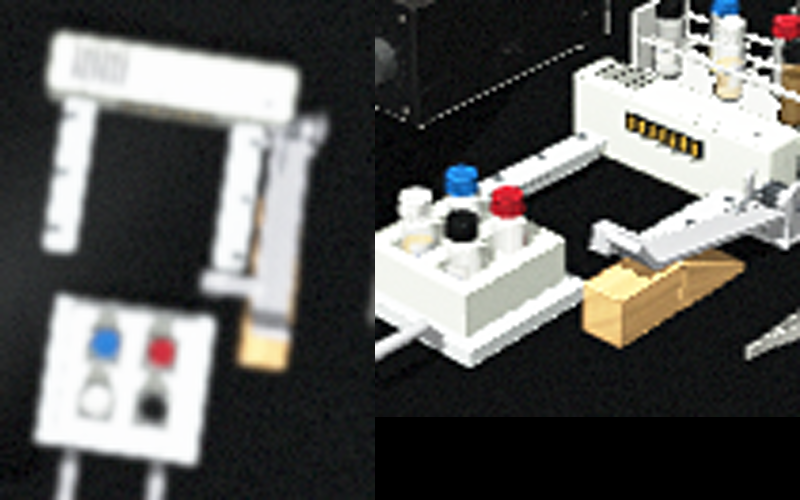

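The tray sits flat and clear of the rails: its rear edge runs (60,292) to (215,320), and the rail fronts are at (60,250) and (235,270). The wedge still holds the catch up, and the arm is clear of everything.

```bash
python3 -c "
from workcell import env
print(env.job_done())"
```

```text
the job is handed in; nothing more can be done
None
```

The job is handed in after about 18 s of robot time: the wedge holds the catch up, the tray stands flat on the bench about 20 mm clear of the rails, and I kept clear of the weight and tweezers.

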